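Put a press punch away in its hinged tool case

ROBOT

A 7-joint arm with a two-finger parallel gripper is mounted at the origin on the work surface. World frame = base frame: x ahead of the robot, y to its left, z up, the work surface at z = 0. Lengths are in m, angles in rad, forces in N, time in s.
With the tool pointing down it reaches from about 0.425 to 0.975 m from the base axis. Payload 16.7 kg.
Tool frame: the origin (TCP) lies at the centre of the arm's flange, where the gripper is bolted on; the fingertips stand 173 mm ahead of it and the grasp point (between the pads) lies 155 mm ahead of it; z points along the fingers, x is the direction in which the jaws open and shut, and the axes are right-handed (so a half turn about z gives the same grasp; the last joint's range is limited). The gripper opens to 85 mm and grips with 20 to 120 N. Pads are 22 mm wide; open, the fingers measure 114 mm over their backs; the gripper's body (76 mm by 85 mm) begins 54 mm behind the grasp point. The pads swing forward as they close: fully open they stand 13 mm farther back than shut.
Start: joints at [1.111, 0.426, 0.074, 1.606, -0.034, 1.111, -0.067], TCP at [0.206, -0.643, 0.405] pointing down, gripper open.
Joint ranges: [-2.85, 2.85], [-0.5, 2.14], [-1.23, 1.37], [0.21, 2.46], [-1.02, 4.16], [0.16, 2.05], [-2.73, 2.73]. Speed limits (rad/s): [1.89, 1.89, 2.39, 2.39, 3.01, 3.01, 3.01].

INTERFACE

Orientations are given as a 3x3 rotation matrix whose columns are the frame's x, y, z axes.
In Python, from station import env, snapshot gives the robot as it stands. The module is installed in compiled form; this text tells all that it offers. Calls block until the motion is done:
- env.move_ptp(position, orientation): joint-space move of the TCP to a pose.
- env.servo_line(position, frame=None, speed=0.15, stop_force=None): straight line of the TCP; frame=None keeps the orientation; speed is the mean speed in m/s. With stop_force (N) it stops when the force on the tool has changed by that much, and returns True; else False.
- env.goto_joints(angles): joint-space move.
- env.grip(opening, newtons=None): finger opening in m; newtons is the grip in N (None keeps the last); returns when the fingers have stopped.
- env.sleep(seconds).
- env.ik(position, orientation): joint angles nearest the present ones, or None.
- snapshot(name): name is "scene" or "top" or "wrist"; returns a dict with "frame" (480x640x3 uint8, red, green, blue), "range_z" (480x640 float32, m along the optical axis (not along the pixel's ray), 0 where there is no reading), "fovy" (degrees; the focal length in pixels is half the picture's height over the tangent of half this angle, whatever the lens; pixels are square), "cx", "cy" (the principal point, pixels), "T" (4x4, takes a point from camera to world coordinates). Camera axes: x right, y up, looking along -z (the intrinsics and any distortion apply to the point x, -y, -z); pixel columns grow to the right and rows downward; lengths in m; the calibration is good to about 2 mm. A picture is of the moment at which its call begins.
A pose or a line that the arm cannot do raises env.IKError and nothing moves.
- env.finish_job(): hands the job in, once; it reports no verdict.
Readings, each from a call of its own:
- env.current_clock(): time.
- env.current_joint_positions(): joint angles.
- env.current_qvel(): joint speeds.
- env.current_tau(): joint torques, N m.
- env.current_tcp_pos(): TCP position.
- env.current_tcp_rot(): TCP orientation.
- env.current_contact_force(): force on the tool from outside, world axes, zero at the start.
- env.current_wrist_torque(): the same for the moment, N m.
- env.current_finger_gap(): finger opening in m.
Only numpy, scipy, OpenCV 4.12 (cv2) and the standard library are available. Lean on these libraries where they do the work, as an engineer would, in place of code of your own. Each camera call takes 0.05 s, during which the arm holds its last target. There are 200 camera calls.

TASK

Put the press punch that stands on the bench back into the empty pocket of the tool case: first ease the lid open until its stay brings it up against the stop and leave it resting there, then lower the punch shank-down into the pocket until its shoulder sits flat on the rack. Do not force or fling the lid, do not drop or jam the punch, and leave the other punches and bench things where they are.

Things in the scene. Friction and masses are not known exactly. Their poses are not given: they have to be found in the camera images.
- case: Grey steel tool case fixed to the bench, body 165 deep (its x) x 270 wide (y) x 62 mm high, walls 4 mm. Origin: centre of its underside; x points from the front to the hinges, y left. Shut, it is 100 mm high with the lid (138 with the bar). Inside, a wooden rack, top 39 mm above the bench, with four pockets in a row along y, 60 mm apart; three hold punches.
- lid (a joint): Hinge angle in rad, 0 shut, grows as it opens; starts at 0 to 0.25. Lid: pan 165 x 270 x 38 mm, 0.3 to 0.5 kg; the stiff hinge (0.42 N m of friction) holds it where it is let go. Its stop, set by the collar on the stay, comes somewhere between 1.65 and 2.05, differently each time and not measured: it is felt as the pushing force climbing while the angle all but stops.
- hinge (a point): Middle of the lid's hinge line, on the case's upper rear edge, 62 mm above the bench; axes as the case's. The hinge line runs along its y; the lid turns about +y.
- bar (a point): Middle of the lid's bar handle: round steel bar 10 mm thick, 110 mm long along y, 35 mm clear above the lid's top (to the bar's centre), 30 mm back from the lid's front. It lies 135 mm in front of and 73 mm above the hinge line when the lid is shut, and turns with the lid; point axes as the lid's (x to the hinge, z out of the lid's top).
- edge (a point): Middle of the lower front edge of the lid, 165 mm in front of the hinge line and level with it when shut; turns with the lid, axes as the lid's. The lid's inside (bare, 35 mm deep pan) lies on its +z side.
- keeper: Small rubber-faced steel keeper, 20 x 14 x 12 mm, on the case's right (-y) outer wall near the rim, 50 mm in front of the hinge line; origin at its centre. The lid's curved quadrant stay runs through it; the collar on the stay meets its underside at the stop. Pushing the open lid with over about 15 N at its edge, or 20 N at 120 mm from the hinge, bends the stay.
- pocket (a point): Centre of the mouth of the empty pocket in the rack (second from the left, 30 mm left of the case's middle and 12 mm in front of it), level with the rack's top; axes as the case's. Round hole 24.5 mm across with a small chamfer, 30 mm deep.
- punch: Loose steel press punch standing upright on the bench on its shank, 0.25 kg, 82 mm tall. From its origin (centre of the shank's foot) up along z: round shank 22 mm across for 28 mm (3 mm chamfer at the foot), shoulder 34 mm across up to 36 mm, body 24 mm across up to 74 mm, nose 14 mm across up to 82 mm. Seated, its shoulder rests on the rack and its origin lies 28 mm below the pocket's mouth.
- stored_a: Punch like the other, in the rack's rightmost pocket: leave it. Origin at the foot of its shank.
- stored_b: Punch like the other, in the pocket second from the right: leave it. Origin at the foot of its shank.
- stored_c: Punch like the other, in the leftmost pocket: leave it. Origin at the foot of its shank.
- die_ring: Bystander: dark steel die ring, 58 mm across, 27 mm bore, 30 mm high. Origin at the centre of its underside.
- oil_can: Bystander: small oil can, 56 mm across, 120 mm high with its thin spout. Origin at the centre of its underside.
- spanner: Bystander: spanner 160 mm long lying to the right of the case. Origin at its underside.
- brush: Bystander: bench brush 170 mm long lying behind the case. Origin at its underside.
- disc_stack: Bystander: stack of stamped discs, 44 mm across, 18 mm high. Origin at the centre of its underside.
Mind the look-alikes: they are no part of the job. What is shaped like the punch but blue or purple is not meant.

How it is judged:
On the way, in this order (a step that is already met when the one before it is completed fails the run):
1. the lid is open and its stay bears against the stop (contact force between keeper and case above 0.5 N and value of joint lid above 1.55 rad), for 0.3 s.
2. the punch is seated upright in the empty pocket, its shoulder on the rack (horizontal distance between punch and pocket below 0.003 m and z of punch in the frame of pocket below -0.026 m and angle between punch's own z axis and vertical below 0.05 rad), for 0.2 s.
At the end, for the whole second after the job is handed in: The lid stands open (over 1.55 rad) with the stay's collar still bearing on its keeper (over 0.5 N), and the punch rests upright (within 0.05 rad) in the empty pocket, within 3 mm of its centre and its shoulder within 2 mm of the rack, let go and still (all of step 1 and all of step 2 and linear speed of punch below 0.02 m/s); the robot touches nothing.
It fails at once if the lid is forced against its stop (more than 40 N on the stay's keeper, about 15 N at the lid's front edge) (contact force between keeper and case above 40 N).
It fails at once if the lid is flung open (faster than 2.5 rad/s) (velocity of joint lid above 2.5 rad/s).
It fails at once if the punch is dropped (falls free at more than 0.6 m/s) (linear speed of punch above 0.6 m/s and contact force between the fingers and punch below 0.1 N).
It fails at once if the punch is jammed against the case or rack (over 40 N) (contact force between punch and case above 40 N).
It fails at once if a stored punch is moved over 15 mm, or another bench thing over 30 mm (distance of any of stored_a, stored_b, stored_c from where it was at the start of the episode above 0.015 m or distance of any of die_ring, oil_can, spanner, brush, disc_stack from where it was at the start of the episode above 0.03 m).
It also fails if it takes over 72 s, if anything falls off the work surface, if the arm or the gripper's body presses on something with over 40 N, if the wrist force passes 120 N, or if a joint passes its speed limit or range.

## Working session

There is one attempt and no reset: what is moved stays moved. The work goes in short steps, each a Python script; the robot and the scene stay as the last script left them, time stands still between calls to the robot, and variables do not carry over. Pictures are saved under pics/ and viewed, about 8 in all and at most 12, crops included, and the job is handed in when it is done.

```bash
mkdir -p pics; cat > h.py <<'E'
import numpy as np, cv2
from station import env, snapshot
def save(n,img,s=1): cv2.imwrite(f'pics/{n}.png',cv2.resize(img[:,:,::-1],None,fx=s,fy=s,interpolation=cv2.INTER_CUBIC))
def pts(s):
    "world point of each pixel from depth (pinhole)"
    h,w=s['range_z'].shape; f=h/2/np.tan(np.radians(s['fovy'])/2)
    v,u=np.mgrid[:h,:w]; d=s['range_z']
    P=np.stack([(u-s['cx'])/f*d,-(v-s['cy'])/f*d,-d],-1)
    return P@s['T'][:3,:3].T+s['T'][:3,3]
E
python3 - <<'E'
from h import *
import pickle
S={}
for n in ('scene','top'):
    s=snapshot(n);S[n]=s;print(n,s['fovy'],s['cx'],s['cy'],s['T'].round(3).tolist(),[k for k in s]);save(n,s['frame'])
pickle.dump(S,open('s.pkl','wb'));print(env.current_clock())
E
```

```text
scene 46.66675212214676 326.0646415471048 241.72029718762374 [[-0.503, -0.51, 0.698, 1.399], [0.864, -0.304, 0.401, 0.47], [0.007, 0.805, 0.594, 0.798], [0.0, 0.0, 0.0, 1.0]] ['frame', 'range_z', 'fovy', 'cx', 'cy', 'T']
top 57.76938313672851 313.8834856861685 238.63384729597473 [[-0.025, 0.973, -0.228, 0.354], [-1.0, -0.025, 0.002, -0.016], [-0.004, 0.228, 0.974, 0.996], [0.0, 0.0, 0.0, 1.0]] ['frame', 'range_z', 'fovy', 'cx', 'cy', 'T']
0.1
```

View pics/scene.png

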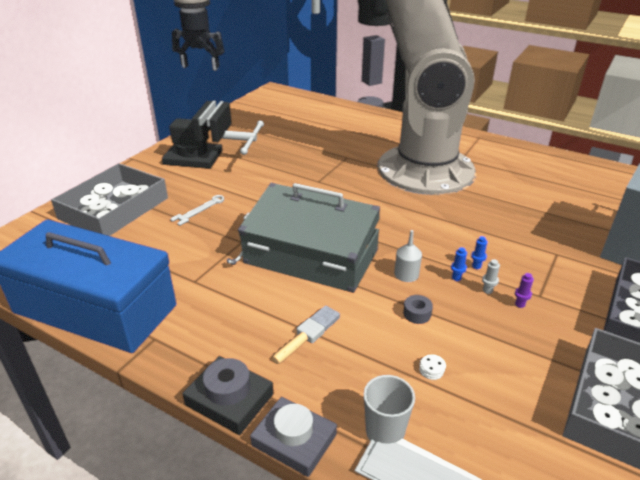

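View pics/top.png

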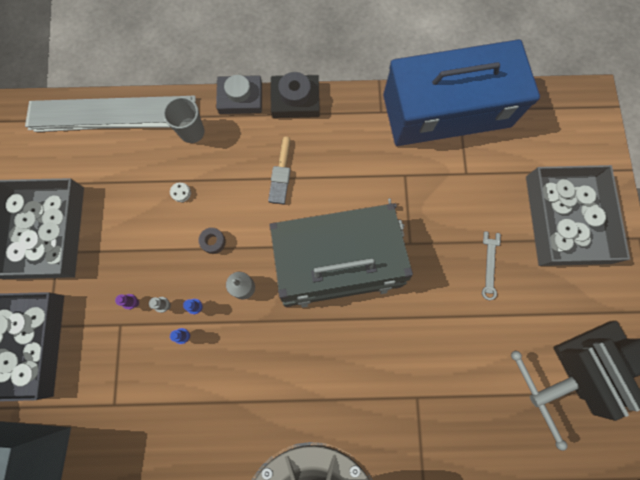

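Candidates for the punch in top are grey (160,303), blue (193,306), blue (180,336) and purple (127,300). I choose the grey one, which is at (491,275) in scene. Next I compute the geometry and check the crop.

```bash
python3 - <<'E'
from h import *
import pickle
S=pickle.load(open('s.pkl','rb'))
save('crop',np.hstack([S['top']['frame'][270:350,100:220],S['scene']['frame'][225:305,430:550]]),3)
for n in S:
    s=S[n];P=pts(s);F=s['frame'].astype(int);hsv=cv2.cvtColor(s['frame'],cv2.COLOR_RGB2HSV)
    print(n,'table z',np.median(P[...,2][200:330,300:420] if 0 else P[...,2][(P[...,2]<.02)&(P[...,2]>-.02)]))
    # punch: grey, tall, left of case
    reg=(P[...,0]>.2)&(P[...,0]<.7)&(P[...,1]>.15)&(P[...,1]<.5)&(P[...,2]>.012)&(P[...,2]<.1)
    m=(reg&(hsv[...,1]<70)).astype(np.uint8)
    k,l,st,c=cv2.connectedComponentsWithStats(m)
    for i in range(1,k):
        if st[i,4]>25:
            q=P[l==i];t=q[q[:,2]>q[:,2].max()-.012]
            print(n,'grey',c[i].round(),st[i,4],'mean',q.mean(0).round(4),'zmax',q[:,2].max().round(3),'top',t.mean(0).round(4))
    # lid top
    m=(P[...,0]>.25)&(P[...,0]<.75)&(abs(P[...,1])<.25)&(P[...,2]>.085)&(P[...,2]<.15)&(hsv[...,1]<90)&(hsv[...,2]<110)
    k,l,st,c=cv2.connectedComponentsWithStats(m.astype(np.uint8));i=1+st[1:,4].argmax();q=P[l==i]
    for _ in range(4):
        c0=q.mean(0);nn=np.linalg.svd(q-c0,full_matrices=0)[2][2];nn*=np.sign(nn[2]);r=(q-c0)@nn;q=q[abs(r)<.004]
    r=cv2.minAreaRect((q[:,:2]*1000).astype(np.float32));print(n,'lid n',nn.round(3),'c',c0.round(4),'rect',r,cv2.boxPoints(r).round(0).tolist(),len(q))
    B=(P[...,0]>.25)&(P[...,0]<.75)&(abs(P[...,1])<.25)&(((P-c0)@nn)>.025)&(((P-c0)@nn)<.05)&(P[...,2]>.1)&(hsv[...,1]<60)
    k,l,st,c=cv2.connectedComponentsWithStats(B.astype(np.uint8));i=1+st[1:,4].argmax();b=P[l==i]
    print(n,'bar',b.mean(0).round(4),len(b),cv2.fitLine((b[:,:2]*1000).astype(np.float32),2,0,.01,.01).ravel(),'h',np.median((b-c0)@nn), np.ptp(b,0))
E
```

```text
scene table z 0.0009747722407106307
scene grey [412. 262.] 469 mean [0.4901 0.1633 0.0508] zmax 0.1 top [0.4795 0.1519 0.0937]
scene grey [491. 275.] 364 mean [0.446  0.3234 0.0507] zmax 0.085 top [0.4415 0.3225 0.078 ]
scene grey [418. 307.] 568 mean [0.5901 0.2205 0.0264] zmax 0.034 top [0.5882 0.2201 0.0295]
scene grey [436. 359.] 108 mean [0.693  0.3007 0.0182] zmax 0.021 top [0.693  0.3007 0.0182]
scene lid n [0.1   0.012 0.995] c [ 0.5992 -0.034   0.0938] rect ((594.5906372070312, -24.712127685546875), (133.53802490234375, 308.5980224609375), 37.66912078857422) [[447.0, 57.0], [636.0, -188.0], [742.0, -106.0], [553.0, 138.0]] 337
scene bar [ 0.499  -0.1265  0.1408] 42 [   0.7769651    0.6295437  498.99338   -126.52199  ] h 0.03574644546802867 [0.02753054 0.03140929 0.02409483]
top table z 0.0012792432609057824
top grey [179. 196.] 94 mean [0.6931 0.2989 0.0181] zmax 0.023 top [0.6931 0.2989 0.0181]
top grey [211. 240.] 430 mean [0.5824 0.2163 0.029 ] zmax 0.036 top [0.5833 0.2174 0.0307]
top grey [231. 285.] 184 mean [0.4737 0.1607 0.0703] zmax 0.089 top [0.474  0.1557 0.0803]
top grey [159. 304.] 244 mean [0.438  0.3166 0.0588] zmax 0.085 top [0.4396 0.3205 0.0787]
top lid n [0.181 0.025 0.983] c [ 0.5416 -0.067   0.1154] rect ((537.2796020507812, -67.74501037597656), (163.55726623535156, 271.6861877441406), 8.450363159179688) [[436.0, 55.0], [476.0, -214.0], [638.0, -190.0], [598.0, 79.0]] 8095
top bar [ 0.4942 -0.0737  0.1638] 324 [ 1.4136587e-01 -9.8995739e-01  4.9424063e+02 -7.3737099e+01] h 0.03938463637463496 [0.02579919 0.11793299 0.01763581]
```

View pics/crop.png

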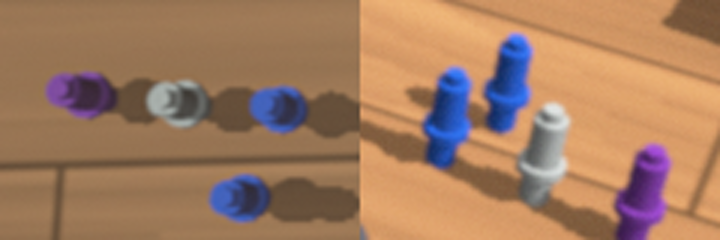

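```bash
cat >> h.py <<'E'
yaw=.143; ex=np.array([np.cos(yaw),np.sin(yaw),0]); ey=np.array([-np.sin(yaw),np.cos(yaw),0]); ez=np.array([0,0,1.])
H=np.array([.6107,-.0572,.062]); RD=np.column_stack([ex,-ey,-ez]); POCK=H-.0945*ex+.03*ey-.023*ez
def bar(t): return H+(-.135*np.cos(t)+.073*np.sin(t))*ex+(.135*np.sin(t)+.073*np.cos(t))*ez
def st(m=''): print(m,'t',round(env.current_clock(),2),'p',env.current_tcp_pos().round(4),'F',np.round(env.current_contact_force(),1),'gap',round(env.current_finger_gap(),4),flush=True)
E
python3 - <<'E'
from h import *
print(env.current_tcp_rot().round(2).tolist())
b=bar(.184)
for R in (RD,RD@np.diag([-1,-1,1])): print(env.ik(b+[0,0,.155],R))
env.move_ptp(b+[0,0,.155+.07],RD)
st('above'); env.grip(.04,30); s=snapshot('wrist'); print(s['T'].round(3).tolist(),s['fovy']); save('w1',s['frame']); env.servo_line(b+[0,0,.155],speed=.1,stop_force=8); st('down'); env.grip(0,30); st('grip')
E
```

```text
[[0.3, -0.95, -0.0], [-0.95, -0.3, 0.0], [-0.0, 0.0, -1.0]]
[ 0.48770764  0.2949462  -0.54018151  2.05736668  0.20221524  0.83958636
 -0.02626881]
[-0.90914212  0.54122996  1.22413516  2.12780509 -0.65181859  0.92520064
 -2.30541704]
above t 2.38 p [ 0.4926 -0.0752  0.3834] F [-1.  -0.6 -0.4] gap 0.0856
[[0.99, -0.136, -0.042, 0.481], [0.142, 0.942, 0.305, 0.005], [-0.002, -0.308, 0.951, 0.353], [0.0, 0.0, 0.0, 1.0]] 59.78042543106191
down t 3.78 p [ 0.4928 -0.0741  0.3139] F [0.  0.3 0.5] gap 0.0397
grip t 4.16 p [ 0.4931 -0.0742  0.314 ] F [ 6.   0.2 -3.3] gap 0.0092
```

View pics/w1.png

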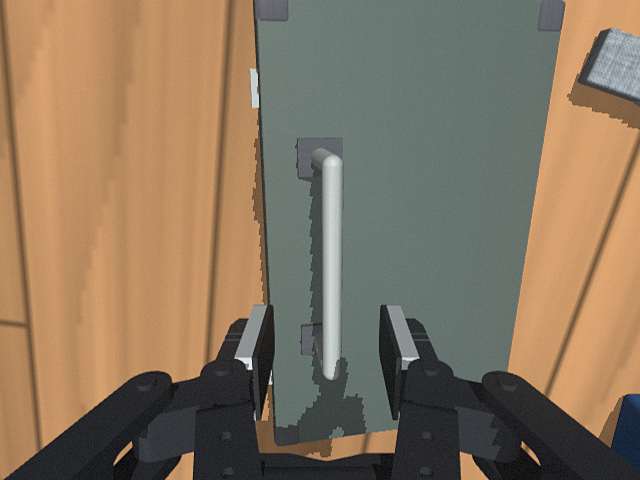

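The wrist view shows the bar at columns 325–342, between the pads and running parallel to them. The 9 mm gap confirms the grip, so I swing the lid.

```bash
python3 - <<'E'
from h import *
for t in np.linspace(.184,1.35,12)[1:]:
    r=env.servo_line(bar(t)+[0,0,.155],speed=.06,stop_force=18); st(f'{t:.2f} {r}')
    if r or env.current_finger_gap()<.005: break
E
```

```text
0.29 False t 4.58 p [ 0.5034 -0.0727  0.3258] F [ 0.9  0.1 -0.6] gap 0.009
0.40 False t 5.01 p [ 0.5154 -0.0709  0.3372] F [-7.1 -1.8 10. ] gap 0.0087
0.50 False t 5.43 p [ 0.5283 -0.0691  0.347 ] F [-11.1  -1.2  15.5] gap 0.0085
0.61 False t 5.86 p [ 0.5426 -0.067   0.3554] F [-8.4 -0.7 15.4] gap 0.0088
0.71 False t 6.28 p [ 0.5577 -0.0649  0.3618] F [-3.1 -0.2 10. ] gap 0.0088
0.82 False t 6.71 p [ 0.5731 -0.0626  0.3667] F [-0.3 -1.1  6.5] gap 0.009
0.93 False t 7.13 p [ 0.589  -0.0604  0.37  ] F [-0.6 -2.5  6.8] gap 0.0088
1.03 False t 7.56 p [ 0.605  -0.0581  0.3714] F [ 1.  -1.5  4.5] gap 0.0087
1.14 False t 7.98 p [ 0.6208 -0.0558  0.3709] F [ 2.4 -0.7  5.3] gap 0.0091
1.24 False t 8.41 p [ 0.6366 -0.0535  0.3687] F [ 2.5 -1.8  3.9] gap 0.0085
1.35 False t 8.83 p [ 0.6522 -0.0514  0.3649] F [ 4.3 -1.3  5.1] gap 0.0089
```

```bash
python3 - <<'E'
from h import *
env.grip(.024); st('rel'); p=env.current_tcp_pos()
env.servo_line(p+[0,0,.10],speed=.15); st('up')
q=H-.12*ex; q[2]=.47
env.servo_line(q,speed=.25); env.grip(0); s=snapshot('scene'); save('s2',s['frame'])
q[2]=.353; env.servo_line(q,speed=.15,stop_force=8); st('down')
E
```

```text
rel t 9.13 p [ 0.6516 -0.0512  0.3644] F [ 0.4  0.3 -0.9] gap 0.0241
up t 9.95 p [ 0.6514 -0.0513  0.4634] F [ 0.5 -0.7 -0.5] gap 0.0245
down t 12.09 p [ 0.4922 -0.0743  0.3537] F [-0.2 -0.3  0.3] gap 0.0001
```

View pics/s2.png

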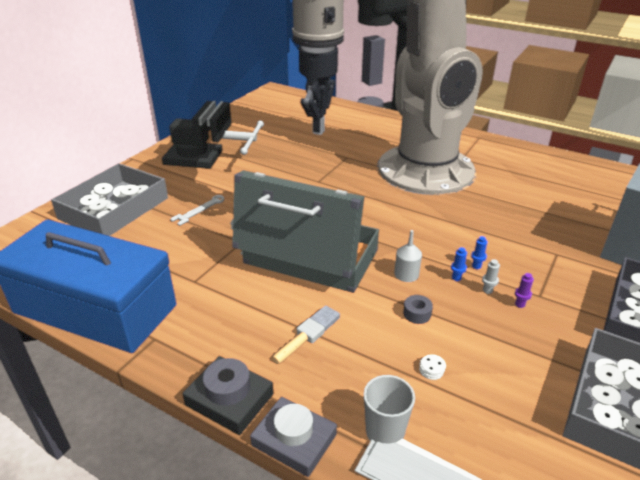

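The lid stands at about 1.35 rad, with its bar near (290,205). I push the rim slowly toward the stop.

```bash
python3 - <<'E'
from h import *
q=env.current_tcp_pos(); x0=(q-H)@ex
r=env.servo_line(q+(-.065-x0)*ex,speed=.06,stop_force=8); st(f'near {r}')
for k in range(20):
    q=env.current_tcp_pos(); r=env.servo_line(q+.010*ex,speed=.03,stop_force=6)
    f=np.mean([env.current_contact_force() for _ in range(3)],0)@ex
    x=(env.current_tcp_pos()-H)@ex; print(r,round(x,4),'F',round(f,1),flush=True)
    if f<-7 or r and f<-5.5 or x>.07: break
st()
E
```

```text
near False t 13.16 p [ 0.5461 -0.0665  0.3537] F [-0.6  0.6 -0.1] gap 0.0002
True -0.0557 F -0.7
True -0.0544 F -0.4
True -0.0526 F -0.1
True -0.0509 F 0.2
True -0.0488 F 0.2
True -0.0468 F 0.0
True -0.0447 F 0.8
True -0.0422 F 0.6
True -0.0393 F 1.0
True -0.036 F 0.7
False -0.0251 F 0.5
False -0.015 F 0.4
False -0.0048 F 0.0
False 0.0054 F -0.1
False 0.0155 F 0.5
False 0.0257 F 0.6
True 0.0335 F -0.4
True 0.0346 F -1.4
True 0.0357 F -0.8
True 0.0369 F -1.9
 t 19.51 p [ 0.6472 -0.0518  0.3552] F [-1.9 -0.2  6.5] gap 0.0
```

```bash
python3 - <<'E'
from h import *
st();s=snapshot('scene'); t=snapshot('top'); st()
save('s3',np.hstack([s['frame'][100:320,200:460],t['frame'][140:360,230:490]]),1.5); print(env.current_wrist_torque())
E
```

```text
t 19.51 p [ 0.6472 -0.0518  0.3552] F [-1.9 -0.2  6.5] gap 0.0
 t 19.61 p [ 0.6471 -0.0519  0.3552] F [-2.5 -0.3  5.8] gap -0.0005
[0.03591534 0.37547288 0.02268161]
```

View pics/s3.png

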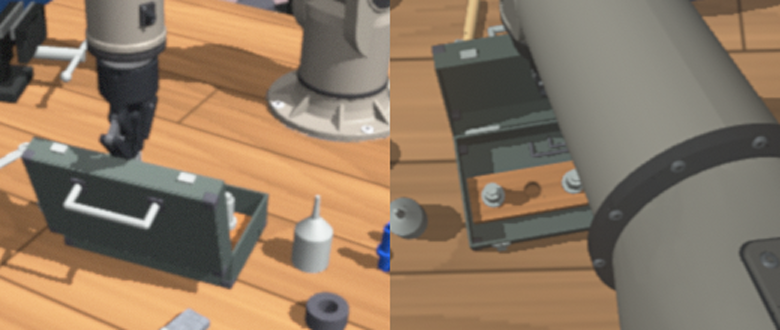

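```bash
cat >> h.py <<'E'
def lidang():
    s=snapshot('scene');P=pts(s);hsv=cv2.cvtColor(s['frame'],cv2.COLOR_RGB2HSV)
    d=P-H; X=d@ex;Y=d@ey
    m=(X>-.02)&(X<.12)&(Y>-.12)&(Y<.12)&(P[...,2]>.09)&(P[...,2]<.21)&(hsv[...,2]<110)
    q=P[m]
    for _ in range(5):
        c=np.median(q,0) if _==0 else q.mean(0); n=np.linalg.svd(q-c,full_matrices=0)[2][2]; n*=np.sign(n@ex); r=(q-c)@n; q=q[abs(r)<.004]
    return round(float(np.pi/2-np.arctan2(n[2],n@ex)),3),len(q),round(float((c-H)@n),4)
E
python3 - <<'E'
from h import *
print(lidang())
q=env.current_tcp_pos()
env.servo_line(q-.025*ex,speed=.1); p=env.current_tcp_pos(); p[2]=.372; env.servo_line(p,speed=.1); st('back')
print(lidang())
for k in range(12):
    q=env.current_tcp_pos(); r=env.servo_line(q+.006*ex,speed=.02,stop_force=6)
    F=env.current_contact_force(); x=(env.current_tcp_pos()-H)@ex; print(r,round(x,4),'F',F.round(1),flush=True)
    if abs(F@ex)>5 or abs(F[2])>6 or x>.08: break
print(lidang()); st()
E
```

```text
(1.867, 3475, 0.0374)
back t 20.38 p [ 0.6229 -0.0555  0.3726] F [-0.3 -0.  -0.5] gap -0.0001
(1.852, 3560, 0.0374)
False 0.0181 F [ 0.6 -0.1 -0.4]
False 0.0242 F [0.6 0.6 0.1]
False 0.0303 F [-0.6 -0.2 -0.5]
False 0.0362 F [-5.1 -0.9  0.5]
(1.856, 3516, 0.0376)
 t 22.3 p [ 0.6465 -0.052   0.3715] F [-4.3 -0.5  0.3] gap -0.0
```

Contact on the pads is now clean and horizontal. I press a bit more while watching the angle.

```bash
python3 - <<'E'
from h import *
for k in range(8):
    q=env.current_tcp_pos(); r=env.servo_line(q+.002*ex,speed=.02,stop_force=5)
    env.sleep(.1); F=env.current_contact_force(); x=(env.current_tcp_pos()-H)@ex; print(r,round(x,4),'F',F.round(1),lidang()[0],flush=True)
    if abs(F@ex)>9: break
E
```

```text
False 0.0377 F [-7.4 -1.5 -1. ] 1.866
False 0.0391 F [-8.9 -1.5  0.8] 1.875
```

```bash
python3 - <<'E'
from h import *
q=env.current_tcp_pos()
env.servo_line(q-.012*ex,speed=.02); env.servo_line(q-.09*ex,speed=.15); st('back')
print(lidang())
p=env.current_tcp_pos(); p[2]=.44; env.servo_line(p,speed=.25)
p=np.array([.441,.321,.36]); env.move_ptp(p,RD); env.grip(.06,40); st('above')
s=snapshot('wrist'); save('w2',s['frame']); P=pts(s)
hsv=cv2.cvtColor(s['frame'],cv2.COLOR_RGB2HSV)
d=np.linalg.norm(P[...,:2]-p[:2],axis=2)
for a,b in ((.076,.09),(.066,.077),(.03,.04)):
    m=(d<.025)&(hsv[...,1]<70)&(P[...,2]>a)&(P[...,2]<b); v,u=np.nonzero(m)
    if len(v):
        c,r=cv2.minEnclosingCircle((P[m][:,:2]*1000).astype(np.float32)); print(a,len(v),'px',u.mean().round(),v.mean().round(),P[m].mean(0).round(4),c,r)
E
```

```text
back t 24.55 p [ 0.561  -0.0645  0.3711] F [-0.2 -0.4  0.7] gap 0.0003
(1.851, 3564, 0.0375)
above t 27.15 p [0.441 0.321 0.36 ] F [ 1.  -0.4  0.5] gap 0.0605
0.076 417 px 324.0 240.0 [0.4392 0.3221 0.0814] (439.4158630371094, 321.5435791015625) 7.164992809295654
0.066 696 px 324.0 233.0 [0.4389 0.3241 0.0733] (439.2467346191406, 321.6963806152344) 12.071355819702148
0.03 631 px 325.0 211.0 [0.4381 0.329  0.0357] (439.2027893066406, 321.6219787597656) 16.94096565246582
```

View pics/w2.png

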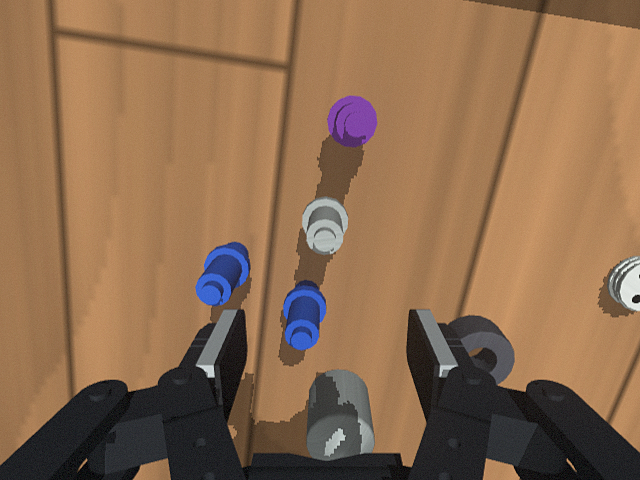

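The grey punch's nose is at (324,240), giving (0.4393, 0.3216). The blue look-alikes at (301,338) and (211,290) are clear of the jaw path, and so is the purple one at (352,120).

```bash
python3 - <<'E'
from h import *
c=np.array([.4393,.3216,0]); 
p=env.current_tcp_pos(); env.servo_line(c+[0,0,.30],speed=.2)
r=env.servo_line(c+[0,0,.216],speed=.12,stop_force=8); st(f'down {r}')
env.grip(0,40); st('grip')
env.servo_line(c+[0,0,.40],speed=.2); st('lift')
env.move_ptp(np.r_[POCK[:2],.40],RD); env.servo_line(np.r_[POCK[:2],.36],RD,speed=.1); env.sleep(.2); st('hover')
s=snapshot('wrist'); save('w3',s['frame']); np.save('w3.npy',s,allow_pickle=True); print(POCK, lidang())
E
```

```text
down False t 28.5 p [0.4395 0.3219 0.2166] F [ 0.5 -1.1  0.6] gap 0.0601
grip t 28.92 p [0.4395 0.3218 0.2167] F [-1.  -0.3  6.2] gap 0.0228
lift t 29.98 p [0.4391 0.3212 0.3989] F [ 0.1 -0.1 -2. ] gap 0.0231
hover t 32.12 p [ 0.5131 -0.0409  0.3606] F [ 1.  -0.1 -1.7] gap 0.0231
[ 0.51288918 -0.0409737   0.039     ] (1.852, 3578, 0.0374)
```

View pics/w3.png

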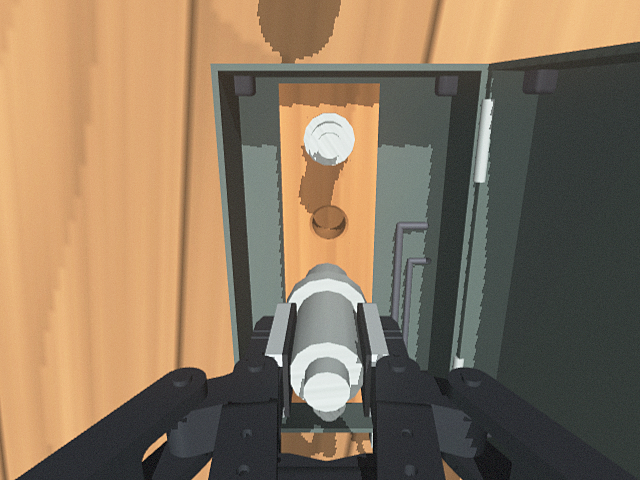

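```bash
python3 - <<'E'
from h import *
s=np.load('w3.npy',allow_pickle=True).item(); P=pts(s); T=s['T']; C=T[:3,3]
V=P-C; L=C+V*((.039-C[2])/V[...,2])[...,None]   # rays onto rack-top plane
d=np.linalg.norm(L[...,:2]-POCK[:2],axis=2)
rack=(d>.016)&(d<.022); print('rack z',np.median(P[...,2][rack]),P[...,2][rack].std())
for th in (.038,.0365,.035):
    m=((d<.02)&(P[...,2]<th)).astype(np.uint8); k,l,stt,_=cv2.connectedComponentsWithStats(m); i=1+stt[1:,4].argmax()
    q=L[l==i][:,:2]*1000; c,r=cv2.minEnclosingCircle(q.astype(np.float32)); 
    cn=max(cv2.findContours((l==i).astype(np.uint8),0,1)[0],key=len); b=L[cn[:,0,1],cn[:,0,0],:2]
    A=np.c_[2*b,np.ones(len(b))]; x=np.linalg.lstsq(A,(b**2).sum(1),rcond=None)[0]
    print(th,stt[i],c,r,'fit',x[:2],np.sqrt(x[2]+x[:2]@x[:2]),'mean',q.mean(0))
# stored_c nose top as a cross-check
e=POCK+.06*ey; m=(np.linalg.norm(P[...,:2]-e[:2],axis=2)<.025)
for a,b in ((.089,.097),(.08,.088),(.044,.05)):
    mm=m&(P[...,2]>a)&(P[...,2]<b); 
    if mm.sum()>20:
        c,r=cv2.minEnclosingCircle((P[mm][:,:2]*1000).astype(np.float32)); print('stored_c',np.median(P[mm][:,2]),c,r,'-> pocket',np.array(c)-60*ey[:2])
E
```

```text
rack z 0.03879983615881391 0.0007148123708189334
0.038 [ 310  204   38   39 1029] (514.7840576171875, -40.60295104980469) 14.570433616638184 fit [ 0.51447489 -0.04088901] 0.013066965389686224 mean [514.51123309 -40.74789458]
0.0365 [312 207  35  34 862] (514.5459594726562, -40.888031005859375) 12.576939582824707 fit [ 0.51453874 -0.0407301 ] 0.011860503407037069 mean [514.51336712 -40.59147343]
0.035 [312 208  34  31 819] (514.4141845703125, -40.4235954284668) 11.962090492248535 fit [ 0.5144356  -0.04039674] 0.01152806782195672 mean [514.42233679 -40.29635961]
stored_c 0.09283413355941758 (506.10235595703125, 18.034643173217773) 7.032033920288086 -> pocket [514.65314377 -41.35293152]
stored_c 0.08485509872148492 (506.12664794921875, 18.121267318725586) 11.938522338867188 -> pocket [514.67743576 -41.26630737]
stored_c 0.04691875246383953 (506.1412353515625, 18.13154411315918) 16.83538055419922 -> pocket [514.69202317 -41.25603058]<stdin>:3: RuntimeWarning: divide by zero encountered in divide
<stdin>:3: RuntimeWarning: invalid value encountered in multiply
```

```bash
python3 - <<'E'
from h import *
c=np.array([.5146,-.0410,0])
env.servo_line(c+[0,0,.275],speed=.12); env.sleep(.1); st('pre')
p=env.current_tcp_pos(); c2=c+np.r_[(c-p)[:2],0]
r=env.servo_line(c2+[0,0,.2268],speed=.025,stop_force=7); st(f'ins {r}')
E
```

```text
pre t 33.17 p [ 0.5149 -0.041   0.2758] F [ 0.9 -0.1 -0.7] gap 0.0226
ins True t 34.94 p [ 0.5143 -0.041   0.2276] F [-1.3 -0.1  9.1] gap 0.023
```

It seated at the expected height (0.2276 against 0.2277). I release, retreat and verify.

```bash
python3 - <<'E'
from h import *
env.grip(.05); st('open'); p=env.current_tcp_pos()
env.servo_line(p+[0,0,.14],speed=.12); env.sleep(.1); st('up')
s=snapshot('wrist'); save('w4',s['frame']); P=pts(s); c0=np.array([.5146,-.041])
m=np.linalg.norm(P[...,:2]-c0,axis=2)<.022
for a,b in ((.089,.097),(.08,.088),(.043,.05)):
    mm=m&(P[...,2]>a)&(P[...,2]<b)
    if mm.sum()>20: print(np.median(P[mm][:,2]),cv2.minEnclosingCircle((P[mm][:,:2]*1000).astype(np.float32)))
print(lidang())
E
```

```text
open t 35.32 p [ 0.5139 -0.0411  0.227 ] F [-1.7 -0.2  1.1] gap 0.0502
up t 36.73 p [ 0.5138 -0.0411  0.3663] F [0.6 0.7 0.6] gap 0.0502
0.09277335036623327 ((513.9187622070312, -40.91556167602539), 7.2036237716674805)
0.08473977860643062 ((513.997802734375, -41.21604537963867), 12.259954452514648)
0.04675744690272804 ((513.6617431640625, -41.03440475463867), 16.979265213012695)
(1.852, 3565, 0.0374)
```

View pics/w4.png

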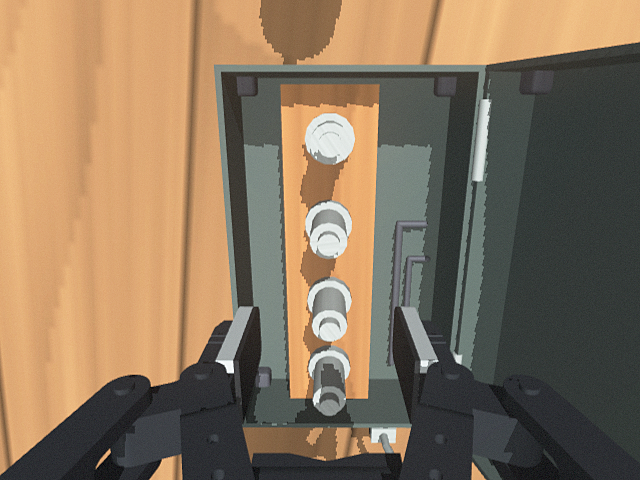

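The punch stands at (328,235), level with its neighbours, and the lid has held 1.852 rad since I backed off. I hand in.

```bash
python3 -c "
from h import *
env.finish_job(); st('done')"
```

```text
the job is handed in; nothing more can be done
the job is handed in; nothing more can be done
```

The lid is open against its stop, the punch is back in the empty pocket, and the job is handed in; it reports no verdict. The last clock reading before that was about 37 s.

**Lid:** I swung it by the bar to about 1.35 rad, then pushed its front rim slowly until the force climbed to about 9 N while the angle nearly stopped at 1.875 rad. After I backed off it settled at 1.852 rad and stayed there to the last check. It had sprung back to that same angle after an earlier, lighter push.

**Punch:** The grey punch went in until its shoulder met the rack. The tool stopped at 0.2276 m against an expected 0.2277 m. After release the camera put it about 0.7 mm from the measured pocket centre, upright, with its shoulder and nose level with the stored punch on the left.

**Checks that were off or not made:**
- **Contact with the gripper linkage:** The first rim push pressed on the gripper's linkage rather than the pads, with about 6 N upward, so I backed off, raised the tool and pushed again.
- **Pocket centre:** The two measurements of it differed by about 0.6 mm.
- **Keeper force:** I could only infer that the stay bears on its keeper, from the rising force and the spring-back.
- **Other bench things:** I did not measure them again at the end. The last close view shows the stored punches in place.

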